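# Pack the full coin tubes into the colour-coded tray

### The job

Gather the four full coin tubes into the black packing tray: lay each one flat in the channel whose rails have the colour of its cap, down on the channel's floor between the rails, either end forward. Set them down rather than dropping them, and leave the two part-filled tubes where they lie.

Things in the scene. Friction and masses are not known exactly. Their poses are not given: they have to be found in the camera images.
- full_blue_center (a point): FULL coin tube with blue cap: a square clear plastic tube lying on its side, 110 mm long (its own x), 34 mm wide (y) and 34 mm high (z), about 0.4 kg, silver blanks along its whole length, blue cap 18 mm long at its +x end and a thin blue foot at the other. Rigid, loose. The point is its centre, 17 mm above what it lies on.
- full_yellow_center (a point): FULL coin tube with yellow cap: a square clear plastic tube lying on its side, 110 mm long (its own x), 34 mm wide (y) and 34 mm high (z), about 0.4 kg, silver blanks along its whole length, yellow cap 18 mm long at its +x end and a thin yellow foot at the other. Rigid, loose. The point is its centre, 17 mm above what it lies on.
- full_green_center (a point): FULL coin tube with green cap: a square clear plastic tube lying on its side, 110 mm long (its own x), 34 mm wide (y) and 34 mm high (z), about 0.4 kg, silver blanks along its whole length, green cap 18 mm long at its +x end and a thin green foot at the other. Rigid, loose. The point is its centre, 17 mm above what it lies on.
- full_red_center (a point): FULL coin tube with red cap: a square clear plastic tube lying on its side, 110 mm long (its own x), 34 mm wide (y) and 34 mm high (z), about 0.4 kg, silver blanks along its whole length, red cap 18 mm long at its +x end and a thin red foot at the other. Rigid, loose. The point is its centre, 17 mm above what it lies on.
- part_blue_center (a point): PART-FILLED coin tube with blue cap, to be left where it lies: same tube (110 x 34 x 34 mm, about 0.2 kg) as the full blue one, but the silver blanks fill only the third farthest from the cap and the rest is empty and looks dark. The point is its centre, 17 mm above the table.
- part_red_center (a point): PART-FILLED coin tube with red cap, to be left where it lies: same tube (110 x 34 x 34 mm, about 0.2 kg) as the full red one, but the silver blanks fill only the third farthest from the cap and the rest is empty and looks dark. The point is its centre, 17 mm above the table.
- seat_blue (a point): blue channel, one of four 72 mm apart, in any order, in the fixed black tray (165 x 340 mm, rim 10 mm high). Point: centre of its floor, 7 mm above the table; x along it, y across, z up. Pocket 130 x 50 mm; blue end stops and rails 8 mm high; rails only near the ends, the middle 64 mm of each side is open for fingers. 38 mm between tubes in neighbouring channels: open the fingers only part way there.
- seat_yellow (a point): yellow channel, one of four 72 mm apart, in any order, in the fixed black tray (165 x 340 mm, rim 10 mm high). Point: centre of its floor, 7 mm above the table; x along it, y across, z up. Pocket 130 x 50 mm; yellow end stops and rails 8 mm high; rails only near the ends, the middle 64 mm of each side is open for fingers. 38 mm between tubes in neighbouring channels: open the fingers only part way there.
- seat_green (a point): green channel, one of four 72 mm apart, in any order, in the fixed black tray (165 x 340 mm, rim 10 mm high). Point: centre of its floor, 7 mm above the table; x along it, y across, z up. Pocket 130 x 50 mm; green end stops and rails 8 mm high; rails only near the ends, the middle 64 mm of each side is open for fingers. 38 mm between tubes in neighbouring channels: open the fingers only part way there.
- seat_red (a point): red channel, one of four 72 mm apart, in any order, in the fixed black tray (165 x 340 mm, rim 10 mm high). Point: centre of its floor, 7 mm above the table; x along it, y across, z up. Pocket 130 x 50 mm; red end stops and rails 8 mm high; rails only near the ends, the middle 64 mm of each side is open for fingers. 38 mm between tubes in neighbouring channels: open the fingers only part way there.
Mind the look-alikes: they are no part of the job. What is shaped like the part that bears full_red_center but orange is not meant.

How it is judged:
By the outcome, as a careful person would: the job done as asked, in the order asked, and still so for the second after the job is handed in, with the robot touching nothing.
It also fails if it takes over 99 s, if anything falls off the work surface, if the arm or the gripper's body presses on something with over 40 N, if the wrist force passes 120 N, or if a joint passes its speed limit or range.

### The arm

A 7-joint arm with a two-finger parallel gripper is mounted at the origin on the work surface. World frame = base frame: x ahead of the robot, y to its left, z up, the work surface at z = 0. Lengths are in m, angles in rad, forces in N, time in s.
With the tool pointing down it reaches from about 0.4 to 0.85 m from the base axis. Payload 4.5 kg.
Tool frame: the origin (TCP) lies midway between the tips of the shut fingers; the grasp point (between the pads) lies 19 mm behind it; z points along the fingers, y is the direction in which the jaws open and shut (so a half turn about z gives the same grasp; the last joint's range is limited). The gripper opens to 88 mm and grips with 3 to 60 N. Pads are 18 mm wide; open, the fingers measure 123 mm over their backs; the gripper's body (75 mm by 187 mm) begins 45 mm behind the grasp point.
Start: joints at [-1.234, 0.689, -0.195, 1.565, 0.157, 0.902, -0.215], TCP at [0.186, 0.597, 0.239] pointing down, gripper open.
Joint ranges: [-3.01, 3.01], [-0.46, 2.08], [-1.47, 1.51], [0.13, 2.56], [-1, 4.14], [0.04, 2.09], [-2.66, 2.66]. Speed limits (rad/s): [2.57, 2.57, 3.14, 3.14, 3.14, 3.14, 3.14].

### API

Orientations are given as a unit quaternion [x, y, z, w].
In Python, from plant import r gives the robot as it stands. The module is installed in compiled form; this text tells all that it offers.
- The arm moves only by the tool carry_out, never from a script. Its argument "commands" is a list of rows, each a list of 6 numbers: the shift along the tool's x, y, z in m, then the turn, a rotation vector about the tool's x, y, z in degrees. In form: [[dx, dy, dz, wx, wy, wz], ...]. A call has 1 to 12 rows; each row is the pose to reach, as a shift and turn from the pose commanded when the call began, along the tool's axes at that moment; what a row does not reach only later rows make up. A row lasts 1/10 s, in which the tool goes at most 50 mm and 8.59 degrees, less where a joint would pass 70% of its speed; a pose out of reach is approached as far as the arm can. A call with a gripper value outside its range is refused whole. "fingers" is the closure in counts, from 0 (fully open) to 255 (shut), set as the call begins (left out, the last holds). The fingers move at their own pace and stop on an object; "grip_force" is the grip in N (left out, the last holds). Time passes only in rows, so rows that repeat a pose let the fingers close. It gives the time, the measured TCP pose, the force and the opening at its end, in the units of the state.
- r.get_state(): the state, without advancing time (a new reading comes with each control period).
- r.snapshot(name): name is "scene" or "top" or "wrist"; returns a dict with "img" (420x560x3 uint8, blue, green, red), "intrinsics" (3x3 intrinsics, pixels), "extrinsics" (4x4, takes a point from camera to world coordinates); the wrist camera has in their place "tool_from_camera" (4x4, takes a point from camera to tool coordinates, whose origin is the TCP and whose axes are the flange's). Camera axes: x right, y down, z forward; pixel columns grow to the right and rows downward; lengths in m; the calibration is good to about 2 mm. A picture is of the moment at which its call begins: read the wrist's pose just before it. There is no depth.
- r.finish_job(): hands the job in, once; it reports no verdict.
Trained networks look in a picture, given as the dict that the camera call returned (one of the last four; its "shot" number tells which), for a name from the list of things; names that differ only in an ending like _2 or _b are one class to them, and where a whole thing is asked for, a point or a joint stands for the part that bears it (a point fixed in the world has none). Each returns a list of dicts, best first, with "p" (0 to 1); they miss things now and then, are a little off and sometimes report something else, mostly with a low value. They report only what shows in the picture. A call takes as long as a camera call. They do not tell look-alikes from the thing itself.
- r.spot_in(picture, label): "xyz" ([x, y, z] in m, in world coordinates, good to about 4 mm: the middle of the surface that is visible of it).
- r.spot_point(picture, label): "xyz" ([x, y, z] in m, in world coordinates, good to about 4 mm: a listed point, or the origin of a listed thing).
The state is a dict: "clock": time; "q": joint angles; "qd": joint speeds; "joint_torque": joint torques, N m; "tool_pos": TCP position; "eef_rot": TCP orientation; "contact_force": force on the tool from outside, world axes, zero at the start; "moment": the same for the moment, N m; "opening": opening from 0.0 (shut) to 1.0 (fully open).
Only numpy, scipy, OpenCV 4.12 (cv2) and the standard library are available. Lean on these libraries where they do the work, as an engineer would, in place of code of your own. Each camera call takes 0.05 s, during which the arm holds its last target.

## Working session

There is one attempt and no reset: what is moved stays moved. The work goes in short steps, Python scripts to look and compute and a tool call to move; the robot and the scene stay as the last step left them, time stands still between calls to the robot, and variables do not carry over. Pictures are saved under pics/ and viewed, and the job is handed in when it is done.

Besides the shell and the picture viewer there is one more tool, called after "Call:" as name(argument=value, ...) on one line, values as JSON. carry_out: Moves the arm, as the interface text tells. Its arguments: {"type":"object","properties":{"commands":{"type":"array","items":{"type":"array","items":{"type":"number"}}},"fingers":{"type":"number"},"grip_force":{"type":"number"}},"required":["commands"]}

```bash
mkdir -p pics
python3 - <<'E'
from plant import r
import cv2,numpy as np
print(r.get_state())
for n in ["scene","top"]:
    p=r.snapshot(n); cv2.imwrite(f"pics/{n}0.png",p["img"]); print(n,p["intrinsics"],p["extrinsics"])
    for c in ["full_blue","full_yellow","full_green","full_red","part_blue","part_red"]:
        for d in r.spot_point(p,c+"_center"): print(c,np.round(d["xyz"],3),round(d["p"],2))
    for c in ["blue","yellow","green","red"]:
        for d in r.spot_point(p,"seat_"+c): print("seat",c,np.round(d["xyz"],3),round(d["p"],2))
E
```

```text
{'clock': 0.0, 'q': array([-1.23419606,  0.68997678, -0.19450276,  1.56631491,  0.15731734,
        0.90245801, -0.215095  ]), 'qd': array([-0.00098517,  0.00051776,  0.00148596,  0.00061903,  0.00108266,
       -0.00073959,  0.00061838]), 'joint_torque': array([-2.07128014e-04, -5.27560794e+01, -1.26670852e+00, -1.53429455e+01,
       -5.25585737e-02,  6.48506146e-03,  1.70239441e-04]), 'tool_pos': array([0.18624552, 0.59597217, 0.23792198]), 'eef_rot': array([ 1.50778883e-01,  9.88567120e-01, -8.80245412e-04, -6.22008783e-05]), 'contact_force': array([-0.06999679,  1.62866136, -0.33033934]), 'moment': array([ 0.02673941, -0.00452607, -0.02065864]), 'opening': 0.9961920811375131}
scene [[496.32301378   0.         283.88343664]
 [  0.         496.32301378 210.11519583]
 [  0.           0.           1.        ]] [[-0.42507776  0.53636802 -0.72912156  1.43881206]
 [ 0.9051232   0.25882321 -0.33728703  0.42246362]
 [ 0.00780361 -0.80331805 -0.59549913  0.80248983]
 [ 0.          0.          0.          1.        ]]
full_blue [0.416 0.148 0.019] 0.83
full_yellow [0.55  0.418 0.015] 0.91

[... 628 characters left out ...]
85276  0.06461178  0.44712612]
 [-0.99988064  0.01142776  0.0103976  -0.02855217]
 [-0.01111364 -0.06449247 -0.99785631  1.06399293]
 [ 0.          0.          0.          1.        ]]
full_blue [0.416 0.151 0.015] 0.84
full_blue [0.636 0.125 0.006] 0.34
full_yellow [0.553 0.414 0.014] 0.9
full_yellow [ 0.361 -0.317  0.019] 0.69
full_yellow [ 0.449 -0.002  0.015] 0.21
full_green [0.449 0.001 0.014] 0.88
full_red [ 0.437 -0.187  0.02 ] 0.85
full_red [ 0.631 -0.275  0.016] 0.85
full_red [ 0.355 -0.318  0.016] 0.51
part_blue [ 0.358 -0.316  0.018] 0.85
part_red [0.381 0.341 0.01 ] 0.92
seat blue [ 0.644 -0.091  0.01 ] 0.71
seat yellow [0.642 0.054 0.005] 0.6
seat red [ 0.646 -0.019  0.01 ] 0.57
```

View pics/top0.png

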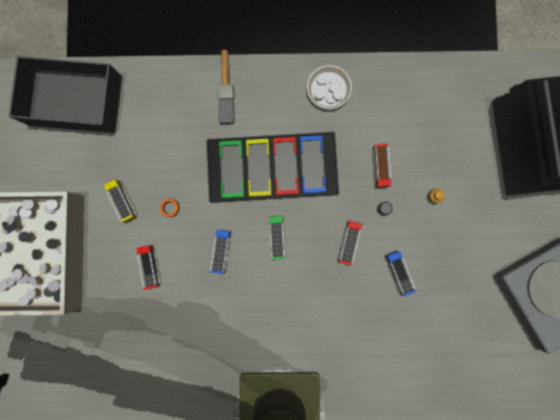

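View pics/scene0.png

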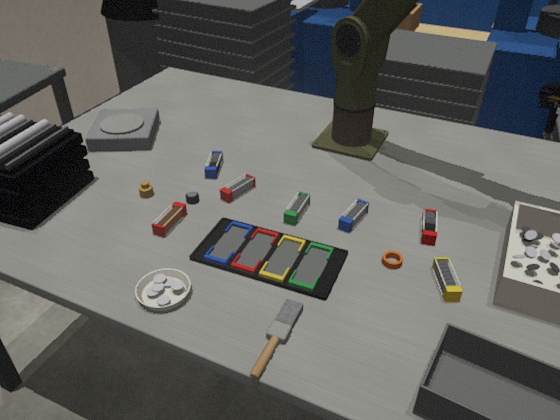

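Run:
```python
import cv2
im=cv2.imread("pics/top0.png")
cv2.imwrite("pics/crop0.png",cv2.resize(im[130:310,95:430],None,fx=2.35,fy=2.35,interpolation=cv2.INTER_CUBIC))
```

```text
(no output)
```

View pics/crop0.png

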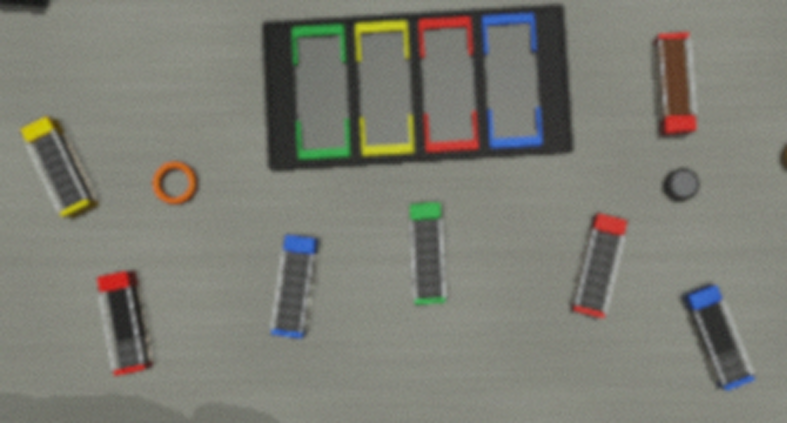

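```bash
cat > h.py <<'E'
import numpy as np,cv2
from scipy.spatial.transform import Rotation as R
from plant import r
HUE={"red":[(0,8),(172,180)],"yellow":[(20,34)],"green":[(45,80)],"blue":[(100,125)]}
def mask(img,c,s=120,v=60):
    h=cv2.cvtColor(img,cv2.COLOR_BGR2HSV); m=np.zeros(h.shape[:2],np.uint8)
    for a,b in HUE[c]: m|=cv2.inRange(h,(a,s,v),(b,255,255))
    return m
def unproj(K,E,uv,z):
    uv=np.atleast_2d(uv); d=np.c_[uv,np.ones(len(uv))]@np.linalg.inv(K).T@E[:3,:3].T
    o=E[:3,3]; return o+d*((z-o[2])/d[:,2])[:,None]
def proj(K,E,P):
    X=(np.atleast_2d(P)-E[:3,3])@E[:3,:3]; x=X@K.T; return x[:,:2]/x[:,2:]
def toolT(st=None):
    st=st or r.get_state(); T=np.eye(4); T[:3,:3]=R.from_quat(st["eef_rot"]).as_matrix(); T[:3,3]=st["tool_pos"]; return T
def plan(p,jaw_deg,wps=()):
    """target TCP pos, jaw axis (tool y) world angle, pointing straight down"""
    st=r.get_state(); T=toolT(st); az=np.degrees(np.arctan2(p[1],p[0]))
    rel=(jaw_deg-az+90)%180-90; a=np.radians(az+rel)
    y=np.array([np.cos(a),np.sin(a),0]); z=np.array([0,0,-1.]); x=np.cross(y,z)
    G=np.c_[x,y,z]; w=np.degrees(R.from_matrix(T[:3,:3].T@G).as_rotvec())
    np.set_printoptions(suppress=True)
    for q in list(wps)+[p]: print("shift",np.round(T[:3,:3].T@(np.array(q)-T[:3,3]),4),"rot",np.round(w,1))
    print("rel",round(rel),"tcp",np.round(st["tool_pos"],4),"q",np.round(st["q"],2),"F",np.round(st["contact_force"],1),"open",round(st["opening"],3),"t",round(st["clock"],2))
E
python3 - <<'E'
from h import *
p=r.snapshot("top"); K,E=p["intrinsics"],p["extrinsics"]
C={"blue":(221,252),"yellow":(120,201),"green":(277,238),"red":(350,243)}
net={"blue":(.416,.150),"yellow":(.552,.416),"green":(.449,.001),"red":(.4365,-.186)}
for c,(u,v) in C.items():
    m=mask(p["img"],c); 
    loc=np.zeros_like(m); loc[v-32:v+33,u-24:u+25]=m[v-32:v+33,u-24:u+25]
    n,l,s,ce=cv2.connectedComponentsWithStats(loc)
    o=[i for i in np.argsort(-s[:,4]) if i>0][:2]
    P=unproj(K,E,ce[o],0.03)
    d=P[0]-P[1]; L=np.linalg.norm(d); e=d/L
    # cap centre is 9mm from end, foot ~ -1.5
    print(c,s[o,4],ce[o].round(1).tolist(),"L",L.round(3),"yaw",np.degrees(np.arctan2(d[1],d[0])).round(1),"ctr",(P[0]-e*0.046).round(4),net[c])
# tray rails
for c in C:
    m=mask(p["img"],c); m2=np.zeros_like(m); m2[132:202,205:340]=m[132:202,205:340]
    q=np.argwhere(m2)[:,::-1].astype(np.float32)
    W=unproj(K,E,q,0.013)[:,:2].astype(np.float32)
    print("seat",c,cv2.minAreaRect(W))
E
```

```text
blue [93 28] [[222.3, 233.6], [217.1, 271.4]] L 0.098 yaw -7.9 ctr [0.4165 0.1484 0.03  ] (0.416, 0.15)
yellow [112  65] [[111.4, 184.5], [127.8, 218.0]] L 0.099 yaw 26.7 ctr [0.5522 0.4111 0.03  ] (0.552, 0.416)
green [72 20] [[275.4, 219.6], [277.0, 257.5]] L 0.098 yaw 1.9 ctr [0.4508 0.003  0.03  ] (0.449, 0.001)
red [96 37] [[354.1, 225.1], [345.0, 262.1]] L 0.098 yaw -15.0 ctr [ 0.4359 -0.1863  0.03  ] (0.4365, -0.186)
seat blue ((0.6449794173240662, -0.0945441722869873), (0.15432675182819366, 0.06156652793288231), 2.6617252826690674)
seat yellow ((0.6383216977119446, 0.04918181896209717), (0.15579216182231903, 0.06322842836380005), 3.1355507373809814)
seat green ((0.6346775889396667, 0.12146414816379547), (0.15375931560993195, 0.06019012629985809), 2.6069562435150146)
seat red ((0.6416725516319275, -0.02266186848282814), (0.15505188703536987, 0.06191261112689972), 2.4639508724212646)
```

Run:
```python
from h import *
plan((.552,.412,.2),116.7)
```

```text
shift [-0.4041 -0.0672  0.0387] rot [  0.   0. -44.]
rel 80 tcp [0.1863 0.5966 0.2388] q [-1.23  0.69 -0.19  1.57  0.16  0.9  -0.22] F [-0.1 -0.4 -0.3] open 0.999 t 1.15
```

Call:
carry_out(commands=[[-0.404,-0.067,0.039,0,0,-44],[-0.404,-0.067,0.039,0,0,-44],[-0.404,-0.067,0.039,0,0,-44],[-0.404,-0.067,0.039,0,0,-44],[-0.404,-0.067,0.039,0,0,-44],[-0.404,-0.067,0.039,0,0,-44],[-0.404,-0.067,0.039,0,0,-44],[-0.404,-0.067,0.039,0,0,-44],[-0.404,-0.067,0.039,0,0,-44],[-0.404,-0.067,0.039,0,0,-44],[-0.404,-0.067,0.039,0,0,-44]], fingers=0, grip_force=30)

```text
clock: 2.25
tool_pos: [0.5501, 0.4137, 0.1998]
eef_rot: [-0.231, 0.973, 0.001, -0.001]
contact_force: [-0.7, 0.2, -0.4]
opening: 1.0
```

```bash
cat >> h.py <<'E'
def wrist(c,name,near=None,z=0.03):
    T=toolT(); p=r.snapshot("wrist"); E=T@p["tool_from_camera"]; K=p["intrinsics"]
    cv2.imwrite(f"pics/{name}.png",p["img"])
    m=mask(p["img"],c); n,l,s,ce=cv2.connectedComponentsWithStats(m)
    for i in np.argsort(-s[:,4])[:6]:
        if i and s[i,4]>40:
            uv=np.argwhere(l==i)[:,::-1].astype(np.float32)
            W=unproj(K,E,uv,0.034)[:,:2].astype(np.float32)
            print("blob",s[i,4],ce[i].round(),"W@34",np.round(cv2.minAreaRect(W)[0],4),np.round(cv2.minAreaRect(W)[1],4),round(cv2.minAreaRect(W)[2],1))
    for d in r.spot_point(p,f"full_{c}_center"): print("net",np.round(d["xyz"],4),round(d["p"],2))
    return p,K,E
E
python3 - <<'E'
from h import *
wrist("yellow","w1"); plan((.552,.412,.2),116.7)
E
```

```text
blob 651 [276. 238.] W@34 [0.5896 0.4327] [0.0223 0.0331] 24.8
blob 397 [278. 127.] W@34 [0.5034 0.3904] [0.0081 0.0338] 25.2
blob 296 [ 42. 339.] W@34 [0.7978 0.2732] [0.0227 0.0609] 66.9
blob 125 [524. 359.] W@34 [0.5975 0.7192] [0.0292 0.0139] 45.7
blob 123 [515. 385.] W@34 [0.6293 0.7287] [0.0187 0.0328] 1.2
net [0.5541 0.4169 0.0194] 0.8
shift [-0.0011 -0.0035  0.0002] rot [ 0.1 -0.   0.2]
rel 80 tcp [0.5494 0.4146 0.2002] q [-0.5   0.84 -0.44  1.38  0.39  1.    1.02] F [-0.3  0.2 -0.6] open 1.004 t 2.35
```

View pics/w1.png

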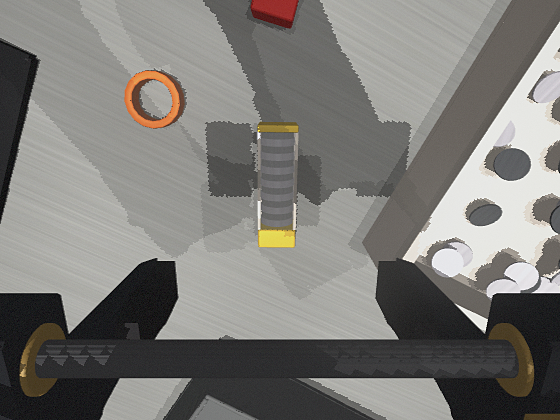

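Run:
```python
from h import *
plan((.550,.4132,.009),116.3,[(.550,.4132,.05)])
```

```text
shift [ 0.     -0.0018  0.1502] rot [ 0.1 -0.   0.6]
shift [ 0.     -0.0019  0.1912] rot [ 0.1 -0.   0.6]
rel 79 tcp [0.5494 0.4146 0.2002] q [-0.5   0.84 -0.44  1.38  0.39  1.    1.02] F [-0.3  0.2 -0.6] open 1.004 t 2.35
```

Call:
carry_out(commands=[[0,-0.002,0.05,0,0,0.6],[0,-0.002,0.1,0,0,0.6],[0,-0.002,0.14,0,0,0.6],[0,-0.002,0.165,0,0,0.6],[0,-0.002,0.182,0,0,0.6],[0,-0.002,0.191,0,0,0.6],[0,-0.002,0.191,0,0,0.6]])

```text
clock: 3.05
tool_pos: [0.5521, 0.4111, 0.0085]
eef_rot: [-0.226, 0.974, 0.0, -0.0]
contact_force: [-0.2, 0.2, 1.0]
opening: 1.001
```

Call:
carry_out(commands=[[0,0,0,0,0,0],[0,0,0,0,0,0],[0,0,0,0,0,0],[0,0,0,0,0,0],[0,0,0,0,0,0],[0,0,0,0,0,0],[0,0,0,0,0,0],[0,0,0,0,0,0]], fingers=255, grip_force=30)

```text
clock: 3.85
tool_pos: [0.5522, 0.4119, 0.0089]
eef_rot: [-0.226, 0.974, 0.001, 0.0]
contact_force: [-1.9, 2.5, 1.1]
opening: 0.38
```

Call:
carry_out(commands=[[0,0,-0.02,0,0,0],[0,0,-0.05,0,0,0],[0,0,-0.09,0,0,0],[0,0,-0.12,0,0,0],[0,0,-0.12,0,0,0]])

```text
clock: 4.35
tool_pos: [0.5557, 0.4116, 0.1342]
eef_rot: [-0.225, 0.974, 0.002, 0.004]
contact_force: [1.2, 1.0, -4.8]
opening: 0.384
```

Run:
```python
from h import *
plan((.6383,.0492,.12),92.7)
```

```text
shift [ 0.0845 -0.362   0.013 ] rot [ 0.2  0.5 23.3]
rel 88 tcp [0.5557 0.4116 0.1342] q [-0.5   0.92 -0.41  1.43  0.43  0.87  0.98] F [ 1.2  1.  -4.8] open 0.384 t 4.35
```

Call:
carry_out(commands=[[0.0845,-0.362,0.01,0,0,23],[0.0845,-0.362,0.01,0,0,23],[0.0845,-0.362,0.01,0,0,23],[0.0845,-0.362,0.01,0,0,23],[0.0845,-0.362,0.01,0,0,23],[0.0845,-0.362,0.01,0,0,23],[0.0845,-0.362,0.01,0,0,23],[0.0845,-0.362,0.01,0,0,23],[0.0845,-0.362,0.01,0,0,23],[0.0845,-0.362,0.01,0,0,23],[0.0845,-0.362,0.01,0,0,23],[0.0845,-0.362,0.01,0,0,23]])

```text
clock: 5.55
tool_pos: [0.6353, 0.0501, 0.1184]
eef_rot: [-0.028, 1.0, 0.001, -0.0]
contact_force: [-1.2, 0.4, -4.4]
opening: 0.387
```

Run:
```python
from h import *
T=toolT(); p=r.snapshot("wrist"); E=T@p["tool_from_camera"]; K=p["intrinsics"]
im=p["img"].copy()
S={"blue":(.645,-.0945),"yellow":(.6383,.0492),"green":(.6347,.1215),"red":(.6417,-.0227)}
a=np.radians(2.7);ex=np.array([np.cos(a),np.sin(a)]);ey=np.array([-ex[1],ex[0]])
for c,s in S.items():
    q=[np.r_[np.array(s)+i*.065*ex+j*.025*ey,.015] for i,j in((1,1),(1,-1),(-1,-1),(-1,1))]
    cv2.polylines(im,[proj(K,E,q).astype(int)],True,(255,0,255),1)
cv2.imwrite("pics/w2.png",im)
plan((.6383,.0492,.016),92.7)
```

```text
shift [-0.0029 -0.0009  0.1025] rot [ 0.  -0.   0.5]
rel 88 tcp [0.6355 0.0499 0.1185] q [ 0.04  0.87 -0.35  1.62  0.41  0.73  1.12] F [-0.8 -0.1 -4.7] open 0.382 t 5.6
```

View pics/w2.png

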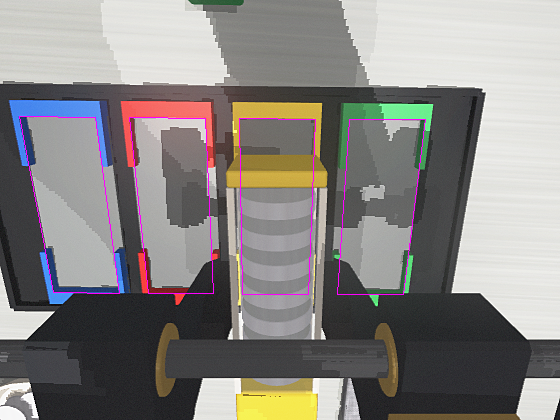

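Call:
carry_out(commands=[[-0.003,-0.001,0.03,0,0,0.5],[-0.003,-0.001,0.06,0,0,0.5],[-0.003,-0.001,0.08,0,0,0.5],[-0.003,-0.001,0.09,0,0,0.5],[-0.003,-0.001,0.096,0,0,0.5],[-0.003,-0.001,0.1,0,0,0.5],[-0.003,-0.001,0.102,0,0,0.5],[-0.003,-0.001,0.102,0,0,0.5]])

```text
clock: 6.4
tool_pos: [0.6395, 0.0473, 0.0173]
eef_rot: [-0.022, 1.0, 0.0, 0.001]
contact_force: [-0.2, 0.6, -4.3]
opening: 0.382
```

Run:
```python
from h import *
plan((.6383,.0492,.016),92.7)
```

```text
shift [0.0011 0.0019 0.0013] rot [ 0.   0.1 -0.2]
rel 88 tcp [0.6395 0.0473 0.0173] q [ 0.01  1.02 -0.28  1.63  0.47  0.56  1.06] F [-0.2  0.6 -4.3] open 0.382 t 6.4
```

Call:
carry_out(commands=[[0.001,0.001,0.001,0,0,0],[0.001,0.001,0.0018,0,0,0],[0.001,0.001,0.0022,0,0,0],[0.001,0.001,0.0022,0,0,0]])

```text
clock: 6.8
tool_pos: [0.6382, 0.0484, 0.0159]
eef_rot: [-0.022, 1.0, 0.0, 0.0]
contact_force: [-2.4, -0.4, 4.6]
opening: 0.385
```

Call:
carry_out(commands=[[0,0,0,0,0,0],[0,0,0,0,0,0],[0,0,0,0,0,0]], fingers=110)

```text
clock: 7.1
tool_pos: [0.6385, 0.0483, 0.0148]
eef_rot: [-0.022, 1.0, 0.0, 0.001]
contact_force: [0.7, 0.3, -0.0]
opening: 0.568
```

Call:
carry_out(commands=[[0,0,-0.02,0,0,0],[0,0,-0.06,0,0,0],[0,0,-0.11,0,0,0],[0,0,-0.16,0,0,0],[0,0,-0.18,0,0,0],[0,0,-0.18,0,0,0]])

```text
clock: 7.7
tool_pos: [0.6405, 0.0488, 0.1986]
eef_rot: [-0.022, 1.0, 0.001, 0.004]
contact_force: [-0.3, 0.3, 0.3]
opening: 0.565
```

Run:
```python
from h import *
p,K,E=wrist("yellow","w3")
plan((.4165,.149,.2),90-7.9)
```

```text
blob 1718 [277. 238.] W@34 [0.6823 0.0507] [0.0423 0.0553] 2.5
blob 1225 [279. 106.] W@34 [0.5826 0.0461] [0.0403 0.055 ] 2.5
blob 417 [276. 122.] W@34 [0.5862 0.0449] [0.0072 0.0344] 2.5
blob 86 [123. 346.] W@34 [ 0.811  -0.0978] [0.0094 0.0315] 72.6
blob 86 [124. 389.] W@34 [ 0.8652 -0.1006] [0.0167 0.0174] 16.2
net [0.6394 0.0524 0.0275] 0.92
shift [ 0.2166  0.1108 -0.0057] rot [-0.  -0.  10.4]
rel 62 tcp [0.6378 0.0479 0.1943] q [ 0.06  0.78 -0.39  1.56  0.36  0.88  1.16] F [-0.6 -0.  -1.1] open 0.57 t 7.8
```

View pics/w3.png

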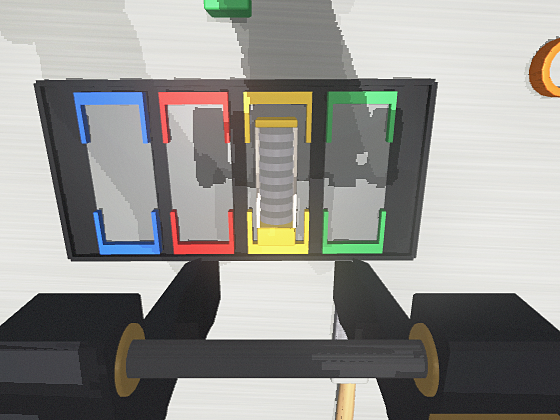

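Yellow is down between its rails (cap at 277,238). Next is the full blue tube.

Call:
carry_out(commands=[[0.217,0.111,-0.005,0,0,10.4],[0.217,0.111,-0.005,0,0,10.4],[0.217,0.111,-0.005,0,0,10.4],[0.217,0.111,-0.005,0,0,10.4],[0.217,0.111,-0.005,0,0,10.4],[0.217,0.111,-0.005,0,0,10.4],[0.217,0.111,-0.005,0,0,10.4],[0.217,0.111,-0.005,0,0,10.4]], fingers=0)

```text
clock: 8.6
tool_pos: [0.4172, 0.1487, 0.1988]
eef_rot: [0.069, 0.998, -0.0, -0.0]
contact_force: [-0.1, -0.3, 0.5]
opening: 0.999
```

Run:
```python
from h import *
p,K,E=wrist("blue","w4")
plan((.4165,.149,.009),90-7.9)
```

```text
blob 645 [278. 236.] W@34 [0.4614 0.1422] [0.0332 0.0164] 82.1
blob 393 [278. 124.] W@34 [0.3639 0.1561] [0.0329 0.0072] 82.1
net [0.4215 0.1461 0.0116] 0.88
shift [0.001  0.0002 0.19  ] rot [-0.   0.  -0.1]
rel 62 tcp [0.4175 0.1487 0.199 ] q [-0.24  0.54 -0.31  2.13  0.32  0.51  0.64] F [ 0.4 -0.5  0.7] open 1.001 t 8.7
```

View pics/w4.png

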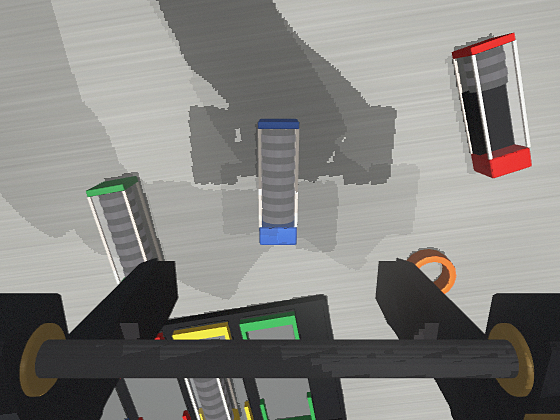

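The blue tube is silver along its whole length and centred under the gripper (cap 278,236).

Call:
carry_out(commands=[[0.001,0,0.05,0,0,0],[0.001,0,0.1,0,0,0],[0.001,0,0.14,0,0,0],[0.001,0,0.165,0,0,0],[0.001,0,0.182,0,0,0],[0.001,0,0.19,0,0,0],[0.001,0,0.19,0,0,0]])

```text
clock: 9.4
tool_pos: [0.4093, 0.1433, 0.0184]
eef_rot: [0.068, 0.998, -0.011, -0.012]
contact_force: [0.2, -1.1, -0.2]
opening: 0.998
```

Call:
carry_out(commands=[[0,0,0,0,0,0],[0,0,0,0,0,0],[0,0,0,0,0,0],[0,0,0,0,0,0],[0,0,0,0,0,0],[0,0,0,0,0,0],[0,0,0,0,0,0],[0,0,0,0,0,0]], fingers=255)

```text
clock: 10.2
tool_pos: [0.4086, 0.145, 0.0197]
eef_rot: [0.067, 0.998, -0.009, -0.012]
contact_force: [-0.3, 2.5, 1.2]
opening: 0.381
```

Call:
carry_out(commands=[[0,0,-0.02,0,0,0],[0,0,-0.05,0,0,0],[0,0,-0.09,0,0,0],[0,0,-0.12,0,0,0],[0,0,-0.12,0,0,0]])

```text
clock: 10.7
tool_pos: [0.4127, 0.1461, 0.1419]
eef_rot: [0.068, 0.998, -0.009, -0.01]
contact_force: [-0.1, 0.5, -4.9]
opening: 0.382
```

Run:
```python
from h import *
plan((.645,-.0945,.12),92.7)
```

```text
shift [-0.2632 -0.2065  0.0209] rot [ -1.8   1.6 169.5]
rel -79 tcp [0.4127 0.1461 0.1419] q [-0.07  0.7  -0.6   2.17  0.8   0.54  0.14] F [-0.1  0.5 -4.9] open 0.382 t 10.7
```

```bash
cat >> h.py <<'E'
def tubeT(p,yaw):
    T=np.eye(4); T[:3,:3]=R.from_euler("z",yaw,degrees=True).as_matrix(); T[:3,3]=p; return T
def place(gpos,gquat,ctr,yaw,seat,syaw=2.7,lift=(0.1,0)):
    """grasp pose + tube centre xy & yaw at grasp -> moves to seat, keeping tool-tube relation"""
    Tg=np.eye(4); Tg[:3,:3]=R.from_quat(gquat).as_matrix(); Tg[:3,3]=gpos
    c=np.r_[ctr,.017]; gp=Tg[:3,3]-Tg[:3,2]*0.012; yt=Tg[:3,1]*[1,1,0]
    c=c+yt*((gp-c)@yt)   # closing centres tube in jaws
    rel=np.linalg.inv(tubeT(c,yaw))@Tg
    st=r.get_state(); T=toolT(st)
    for l in lift:
        G=tubeT(np.r_[seat,.024+l],syaw)@rel; D=np.linalg.inv(T)@G
        print("lift",l,"shift",np.round(D[:3,3],4),"rot",np.round(np.degrees(R.from_matrix(D[:3,:3]).as_rotvec()),1),"tcp",np.round(G[:3,3],4))
    print("tcp",np.round(st["tool_pos"],4),"q",np.round(st["q"],2),"F",np.round(st["contact_force"],1),"t",round(st["clock"],2))
E
python3 - <<'E'
from h import *
place((.4086,.145,.0197),(.067,.998,-.009,-.012),(.4158,.1487),-8,(.645,-.0945))
E
```

```text
lift 0.1 shift [-0.2566 -0.2081  0.0143] rot [  0.2  -0.  -10.8] tcp [ 0.6384 -0.0951  0.1267]
lift 0 shift [-0.2585 -0.2061  0.1143] rot [  0.2  -0.  -10.8] tcp [ 0.6384 -0.0951  0.0267]
tcp [0.4127 0.1461 0.1419] q [-0.07  0.7  -0.6   2.17  0.8   0.54  0.14] F [-0.1  0.5 -4.9] t 10.7
```

Call:
carry_out(commands=[[-0.257,-0.208,0.014,0,0,-10.8],[-0.257,-0.208,0.014,0,0,-10.8],[-0.257,-0.208,0.014,0,0,-10.8],[-0.257,-0.208,0.014,0,0,-10.8],[-0.257,-0.208,0.014,0,0,-10.8],[-0.257,-0.208,0.014,0,0,-10.8],[-0.257,-0.208,0.014,0,0,-10.8],[-0.257,-0.208,0.014,0,0,-10.8],[-0.257,-0.208,0.014,0,0,-10.8],[-0.257,-0.208,0.014,0,0,-10.8]])

```text
clock: 11.7
tool_pos: [0.6362, -0.0933, 0.1225]
eef_rot: [-0.028, 0.999, -0.009, -0.015]
contact_force: [0.4, 0.4, -3.3]
opening: 0.384
```

Run:
```python
from h import *
cv2.imwrite("pics/w5.png",r.snapshot("wrist")["img"])
place((.4086,.145,.0197),(.067,.998,-.009,-.012),(.4158,.1487),-8,(.645,-.0945))
```

```text
lift 0.1 shift [-0.0016 -0.0022 -0.0036] rot [ 0.1 -0.4  0.3] tcp [ 0.6384 -0.0951  0.1267]
lift 0 shift [-0.0046 -0.0005  0.0963] rot [ 0.1 -0.4  0.3] tcp [ 0.6384 -0.0951  0.0267]
tcp [ 0.6366 -0.093   0.1231] q [ 0.43  0.96 -0.73  1.56  0.75  0.96  1.07] F [ 0.2  0.  -4.3] t 11.75
```

View pics/w5.png

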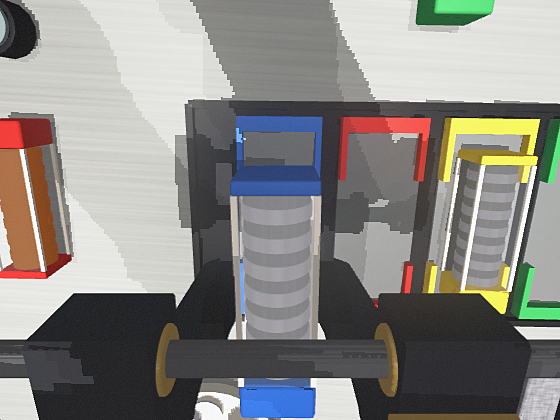

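Blue is held straight above the blue channel. I'll lower it, slowing near the floor.

Call:
carry_out(commands=[[-0.002,-0.002,0.03,0,-0.4,0.3],[-0.003,-0.002,0.06,0,-0.4,0.3],[-0.004,-0.001,0.078,0,-0.4,0.3],[-0.004,-0.001,0.087,0,-0.4,0.3],[-0.0045,-0.001,0.092,0,-0.4,0.3],[-0.0045,-0.001,0.094,0,-0.4,0.3],[-0.0045,-0.001,0.095,0,-0.4,0.3]])

```text
clock: 12.45
tool_pos: [0.6409, -0.0969, 0.0299]
eef_rot: [-0.025, 1.0, -0.009, -0.009]
contact_force: [0.1, 0.1, -3.4]
opening: 0.384
```

Run:
```python
from h import *
place((.4086,.145,.0197),(.067,.998,-.009,-.012),(.4158,.1487),-8,(.645,-.0945))
```

```text
lift 0.1 shift [ 0.0042  0.0002 -0.0967] rot [ 0.1  0.2 -0.2] tcp [ 0.6384 -0.0951  0.1267]
lift 0 shift [0.0023 0.002  0.0032] rot [ 0.1  0.2 -0.2] tcp [ 0.6384 -0.0951  0.0267]
tcp [ 0.6409 -0.0969  0.0299] q [ 0.4   1.08 -0.65  1.58  0.86  0.81  0.99] F [ 0.1  0.1 -3.4] t 12.45
```

Call:
carry_out(commands=[[0.001,0.0015,0.0015,0,0.2,0],[0.002,0.0015,0.0025,0,0.2,0],[0.002,0.0015,0.0033,0,0.2,0],[0.002,0.0015,0.0033,0,0.2,0]])

```text
clock: 12.85
tool_pos: [0.6382, -0.0954, 0.0268]
eef_rot: [-0.025, 1.0, -0.009, -0.011]
contact_force: [-2.8, 1.3, 4.9]
opening: 0.382
```

Call:
carry_out(commands=[[0,0,0,0,0,0],[0,0,0,0,0,0],[0,0,0,0,0,0]], fingers=110)

```text
clock: 13.15
tool_pos: [0.6384, -0.0959, 0.0259]
eef_rot: [-0.024, 1.0, -0.009, -0.011]
contact_force: [-0.2, -0.4, -0.8]
opening: 0.57
```

Call:
carry_out(commands=[[0,0,-0.02,0,0,0],[0,0,-0.06,0,0,0],[0,0,-0.11,0,0,0],[0,0,-0.16,0,0,0],[0,0,-0.18,0,0,0]])

```text
clock: 13.65
tool_pos: [0.6447, -0.091, 0.2128]
eef_rot: [-0.025, 1.0, -0.009, -0.007]
contact_force: [0.2, -0.8, -0.5]
opening: 0.571
```

Run:
```python
from h import *
p,K,E=wrist("blue","w6")
plan((.436,-.1863,.2),90-15)
```

```text
blob 1465 [276. 240.] W@34 [ 0.6899 -0.0927] [0.042  0.0549] 3.2
blob 1065 [277. 113.] W@34 [ 0.5895 -0.0974] [0.0403 0.0548] 3.0
blob 379 [274. 127.] W@34 [ 0.593  -0.0995] [0.0076 0.0337] 2.9
net [ 0.6483 -0.096   0.0188] 0.92
shift [ 0.2128 -0.0843  0.016 ] rot [   1.    -1.6 -162.2]
rel -82 tcp [ 0.6446 -0.0914  0.2114] q [ 0.45  0.86 -0.79  1.48  0.67  1.1   1.14] F [ 0.5 -0.   0.2] open 0.569 t 13.75
```

View pics/w6.png

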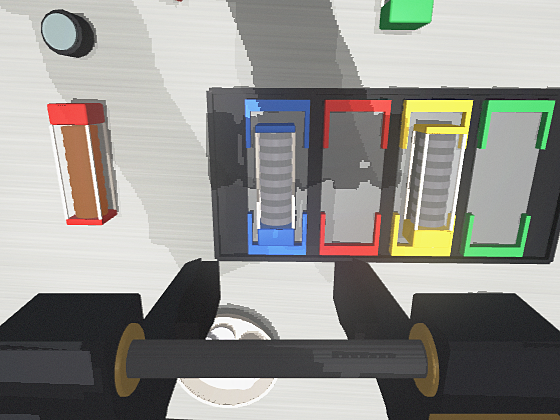

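```bash
sed -i 's/rel=(jaw_deg-az+90)%180-90;/rel=(jaw_deg-az+60)%180-60;/' h.py
python3 - <<'E'
from h import *
plan((.436,-.1863,.2),90-15)
E
```

```text
shift [ 0.2128 -0.0843  0.016 ] rot [-1.1 -0.7 17.8]
rel 98 tcp [ 0.6446 -0.0914  0.2114] q [ 0.45  0.86 -0.79  1.48  0.67  1.1   1.14] F [ 0.5 -0.   0.2] open 0.569 t 13.75
```

Call:
carry_out(commands=[[0.213,-0.084,0.016,-1.1,-0.7,17.8],[0.213,-0.084,0.016,-1.1,-0.7,17.8],[0.213,-0.084,0.016,-1.1,-0.7,17.8],[0.213,-0.084,0.016,-1.1,-0.7,17.8],[0.213,-0.084,0.016,-1.1,-0.7,17.8],[0.213,-0.084,0.016,-1.1,-0.7,17.8],[0.213,-0.084,0.016,-1.1,-0.7,17.8],[0.213,-0.084,0.016,-1.1,-0.7,17.8]], fingers=0)

```text
clock: 14.55
tool_pos: [0.4346, -0.1862, 0.1964]
eef_rot: [0.13, 0.992, -0.001, -0.003]
contact_force: [0.5, -0.3, -0.3]
opening: 1.0
```

Run:
```python
from h import *
p,K,E=wrist("red","w7")
plan((.436,-.1863,.009),90-15)
```

```text
blob 1092 [474. 275.] W@34 [ 0.5677 -0.0355] [0.0377 0.0584] 0.8
blob 652 [277. 240.] W@34 [ 0.4793 -0.1993] [0.0324 0.0163] 75.1
blob 400 [277. 128.] W@34 [ 0.3844 -0.174 ] [0.0328 0.0072] 75.1
blob 246 [234. 335.] W@34 [ 0.5636 -0.2672] [0.0314 0.0114] 75.2
blob 62 [273. 410.] W@34 [ 0.6648 -0.2545] [0.0052 0.0212] 75.2
net [ 0.4324 -0.1865  0.0192] 0.85
net [ 0.637  -0.2748  0.0167] 0.67
net [ 0.6429 -0.0214  0.0055] 0.33
shift [-0.0027  0.0005  0.1873] rot [-0.1 -0.4  0.1]
rel 98 tcp [ 0.4345 -0.1861  0.1963] q [ 0.77  0.65 -0.74  2.04  0.68  0.72  0.9 ] F [-0.4  0.1  0.3] open 0.997 t 14.65
```

View pics/w7.png

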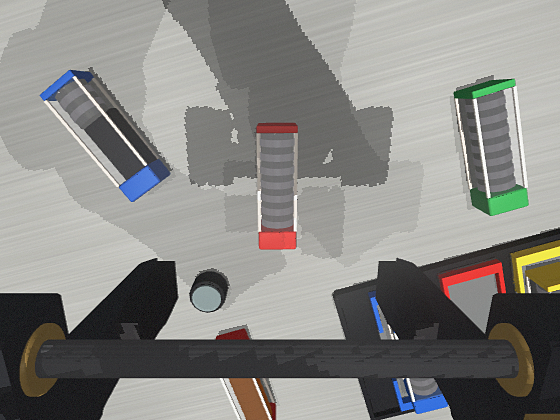

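The full red tube is silver along its whole length (cap 277,240). The copper-filled look-alike is at (245,370) and stays where it is.

Call:
carry_out(commands=[[-0.002,0.001,0.05,0,-0.4,0],[-0.002,0.001,0.1,0,-0.4,0],[-0.002,0.001,0.14,0,-0.4,0],[-0.002,0.001,0.165,0,-0.4,0],[-0.002,0.001,0.182,0,-0.4,0],[-0.002,0.001,0.187,0,-0.4,0],[-0.002,0.001,0.187,0,-0.4,0],[-0.002,0.001,0.187,0,-0.4,0]])

```text
clock: 15.45
tool_pos: [0.4346, -0.1865, 0.0098]
eef_rot: [0.13, 0.991, -0.001, 0.0]
contact_force: [-0.3, 0.2, 0.0]
opening: 1.001
```

Run:
```python
from h import *
plan((.436,-.187,.009),90-15)
```

```text
shift [-0.0015 -0.0001  0.0008] rot [-0.2  0.   0. ]
rel 98 tcp [ 0.4346 -0.1865  0.0098] q [ 0.46  0.94 -0.25  2.15  1.26  0.21  0.36] F [-0.3  0.2  0. ] open 1.001 t 15.45
```

Call:
carry_out(commands=[[0,0,0,0,0,0],[0,0,0,0,0,0],[0,0,0,0,0,0],[0,0,0,0,0,0],[0,0,0,0,0,0],[0,0,0,0,0,0],[0,0,0,0,0,0],[0,0,0,0,0,0]], fingers=255)

```text
clock: 16.25
tool_pos: [0.4338, -0.1865, 0.0092]
eef_rot: [0.13, 0.991, -0.001, -0.001]
contact_force: [0.6, 0.0, 0.0]
opening: 0.385
```

Call:
carry_out(commands=[[0,0,-0.02,0,0,0],[0,0,-0.05,0,0,0],[0,0,-0.09,0,0,0],[0,0,-0.12,0,0,0],[0,0,-0.13,0,0,0],[0,0,-0.13,0,0,0]])

```text
clock: 16.85
tool_pos: [0.4342, -0.1869, 0.1396]
eef_rot: [0.131, 0.991, -0.002, 0.0]
contact_force: [0.4, 0.5, -5.4]
opening: 0.384
```

Run:
```python
from h import *
place((.4346,-.1865,.0098),(.13,.991,-.001,0),(.4355,-.187),-15,(.6417,-.0227))
```

```text
lift 0.1 shift [-0.1568  0.2122  0.0222] rot [ -0.1  -0.  -17.8] tcp [ 0.6407 -0.0228  0.1168]
lift 0 shift [-0.1568  0.2125  0.1222] rot [ -0.1  -0.  -17.8] tcp [ 0.6407 -0.0228  0.0168]
tcp [ 0.4342 -0.1869  0.1396] q [ 0.69  0.73 -0.63  2.1   0.81  0.57  0.78] F [ 0.4  0.5 -5.4] t 16.85
```

Call:
carry_out(commands=[[-0.157,0.212,0.022,0,0,-17.8],[-0.157,0.212,0.022,0,0,-17.8],[-0.157,0.212,0.022,0,0,-17.8],[-0.157,0.212,0.022,0,0,-17.8],[-0.157,0.212,0.022,0,0,-17.8],[-0.157,0.212,0.022,0,0,-17.8],[-0.157,0.212,0.022,0,0,-17.8],[-0.157,0.212,0.022,0,0,-17.8],[-0.157,0.212,0.022,0,0,-17.8],[-0.157,0.212,0.022,0,0,-17.8]])

```text
clock: 17.85
tool_pos: [0.6393, -0.0241, 0.1158]
eef_rot: [-0.024, 1.0, -0.002, -0.002]
contact_force: [0.4, -0.6, -4.0]
opening: 0.384
```

Run:
```python
from h import *
cv2.imwrite("pics/w8.png",r.snapshot("wrist")["img"])
place((.4340,-.1865,.0095),(.13,.991,-.001,0),(.4355,-.187),-15,(.6417,-.0227))
```

```text
lift 0.1 shift [-0.0005  0.001  -0.0004] rot [-0.1 -0.2 -0. ] tcp [ 0.6401 -0.0228  0.1165]
lift 0 shift [-0.0008  0.0014  0.0996] rot [-0.1 -0.2 -0. ] tcp [ 0.6401 -0.0228  0.0165]
tcp [ 0.6396 -0.0239  0.1161] q [ 0.33  0.95 -0.72  1.6   0.76  0.9   0.94] F [-0.  -0.2 -4.3] t 17.9
```

View pics/w8.png

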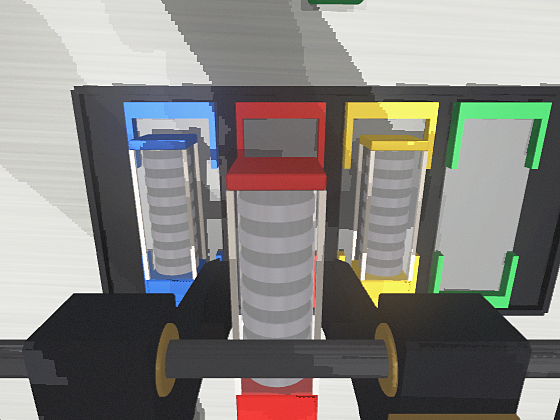

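Red is held above the red channel and clear of its neighbours.

Call:
carry_out(commands=[[-0.0005,0.001,0.03,0,0,0],[-0.0005,0.001,0.06,0,0,0],[-0.0005,0.001,0.08,0,0,0],[-0.0005,0.001,0.09,0,0,0],[-0.0005,0.001,0.095,0,0,0],[-0.0005,0.001,0.098,0,0,0],[-0.0005,0.001,0.098,0,0,0]])

```text
clock: 18.6
tool_pos: [0.6413, -0.0214, 0.019]
eef_rot: [-0.024, 1.0, -0.001, -0.0]
contact_force: [-0.1, 0.0, -3.9]
opening: 0.381
```

Run:
```python
from h import *
place((.4340,-.1865,.0095),(.13,.991,-.001,0),(.4355,-.187),-15,(.6417,-.0227))
```

```text
lift 0.1 shift [ 0.0013 -0.0016 -0.0975] rot [-0.  -0.1  0.1] tcp [ 0.6401 -0.0228  0.1165]
lift 0 shift [ 0.0012 -0.0014  0.0025] rot [-0.  -0.1  0.1] tcp [ 0.6401 -0.0228  0.0165]
tcp [ 0.6413 -0.0214  0.019 ] q [ 0.29  1.08 -0.63  1.62  0.88  0.75  0.85] F [-0.1  0.  -3.9] t 18.6
```

Call:
carry_out(commands=[[0.001,-0.001,0.001,0,0,0],[0.001,-0.001,0.002,0,0,0],[0.001,-0.001,0.0028,0,0,0],[0.001,-0.001,0.0028,0,0,0]])

```text
clock: 19.0
tool_pos: [0.64, -0.0227, 0.0163]
eef_rot: [-0.024, 1.0, -0.002, -0.001]
contact_force: [-1.1, -1.6, 0.9]
opening: 0.384
```

Call:
carry_out(commands=[[0,0,0.0005,0,0,0],[0,0,0.0005,0,0,0]])

```text
clock: 19.2
tool_pos: [0.64, -0.0227, 0.0163]
eef_rot: [-0.024, 1.0, -0.002, -0.001]
contact_force: [-2.8, -1.3, 5.8]
opening: 0.38
```

Call:
carry_out(commands=[[0,0,0,0,0,0],[0,0,0,0,0,0],[0,0,0,0,0,0]], fingers=112)

```text
clock: 19.5
tool_pos: [0.6401, -0.0223, 0.0152]
eef_rot: [-0.025, 1.0, -0.001, -0.001]
contact_force: [-0.0, 0.2, 0.5]
opening: 0.561
```

Call:
carry_out(commands=[[0,0,-0.02,0,0,0],[0,0,-0.06,0,0,0],[0,0,-0.11,0,0,0],[0,0,-0.16,0,0,0],[0,0,-0.18,0,0,0]])

```text
clock: 20.0
tool_pos: [0.6424, -0.0204, 0.202]
eef_rot: [-0.025, 1.0, -0.0, 0.003]
contact_force: [0.5, -0.4, 0.2]
opening: 0.562
```

Run:
```python
from h import *
p,K,E=wrist("red","w9")
plan((.4505,.002,.2),90+1.9)
```

```text
blob 1624 [275. 238.] W@34 [ 0.686 -0.021] [0.0418 0.0551] 2.9
blob 1219 [275. 107.] W@34 [ 0.586  -0.0259] [0.0401 0.0555] 2.9
blob 405 [274. 123.] W@34 [ 0.5892 -0.0269] [0.0073 0.034 ] 2.9
blob 287 [  6. 108.] W@34 [ 0.5883 -0.2461] [0.0167 0.0125] 2.1
blob 275 [ 17. 217.] W@34 [ 0.6827 -0.2518] [0.0098 0.0377] 22.8
net [ 0.6401 -0.0238  0.0228] 0.81
shift [ 0.1906  0.0323 -0.0007] rot [-0.1  0.4  0.9]
rel 92 tcp [ 0.6424 -0.0209  0.2006] q [ 0.36  0.85 -0.78  1.54  0.67  1.03  1.01] F [ 0.2  0.2 -0.1] open 0.559 t 20.1
```

View pics/w9.png

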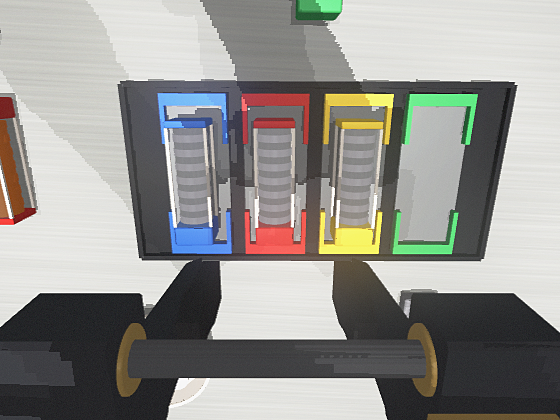

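Blue, red and yellow are all seated. Green is next.

Call:
carry_out(commands=[[0.19,0.032,0,0,0.4,0.9],[0.19,0.032,0,0,0.4,0.9],[0.19,0.032,0,0,0.4,0.9],[0.19,0.032,0,0,0.4,0.9],[0.19,0.032,0,0,0.4,0.9],[0.19,0.032,0,0,0.4,0.9],[0.19,0.032,0,0,0.4,0.9]], fingers=0)

```text
clock: 20.8
tool_pos: [0.4503, 0.0007, 0.1954]
eef_rot: [-0.016, 1.0, -0.001, -0.004]
contact_force: [-0.3, -0.0, -0.3]
opening: 1.003
```

Run:
```python
from h import *
p,K,E=wrist("green","w10")
plan((.4505,.002,.009),90+1.9)
```

```text
blob 927 [382. 403.] W@34 [0.6661 0.1146] [0.0461 0.057 ] 2.8
blob 603 [280. 240.] W@34 [0.4964 0.0034] [0.0153 0.0315] 1.9
blob 243 [366. 309.] W@34 [0.5695 0.0904] [0.0395 0.0148] 0.9
blob 108 [279. 131.] W@34 [ 0.3992 -0.0005] [0.0048 0.0326] 1.9
net [0.4503 0.0018 0.0151] 0.83
net [0.639  0.0512 0.0276] 0.26
shift [-0.0017  0.0016  0.1863] rot [-0.1 -0.4 -0.1]
rel 92 tcp [0.4503 0.0007 0.1953] q [ 0.39  0.64 -0.79  2.1   0.72  0.7   0.73] F [ 1.1  0.2 -0.3] open 1.001 t 20.9
```

View pics/w10.png

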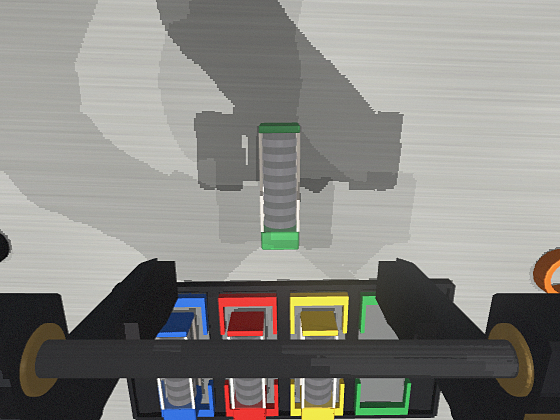

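Call:
carry_out(commands=[[-0.001,0.0015,0.05,0,-0.4,0],[-0.001,0.0015,0.1,0,-0.4,0],[-0.001,0.0015,0.14,0,-0.4,0],[-0.001,0.0015,0.165,0,-0.4,0],[-0.001,0.0015,0.18,0,-0.4,0],[-0.001,0.0015,0.186,0,-0.4,0],[-0.001,0.0015,0.186,0,-0.4,0],[-0.001,0.0015,0.186,0,-0.4,0],[-0.001,0.0015,0.186,0,-0.4,0]])

```text
clock: 21.8
tool_pos: [0.4488, 0.0016, 0.0096]
eef_rot: [-0.016, 1.0, -0.001, -0.0]
contact_force: [-0.1, 0.9, -0.5]
opening: 1.003
```

Run:
```python
from h import *
plan((.4505,.002,.009),90+1.9)
```

```text
shift [-0.0017  0.0003  0.0006] rot [-0.1 -0.  -0. ]
rel 92 tcp [0.4488 0.0016 0.0096] q [ 0.07  0.94 -0.29  2.22  1.57  0.24 -0.06] F [-0.1  0.9 -0.5] open 1.003 t 21.8
```

Call:
carry_out(commands=[[0,0,0,0,0,0],[0,0,0,0,0,0],[0,0,0,0,0,0],[0,0,0,0,0,0],[0,0,0,0,0,0],[0,0,0,0,0,0],[0,0,0,0,0,0],[0,0,0,0,0,0]], fingers=255)

```text
clock: 22.6
tool_pos: [0.448, 0.0019, 0.0094]
eef_rot: [-0.017, 1.0, -0.001, -0.001]
contact_force: [-0.2, 1.3, 0.0]
opening: 0.383
```

Call:
carry_out(commands=[[0,0,-0.02,0,0,0],[0,0,-0.05,0,0,0],[0,0,-0.09,0,0,0],[0,0,-0.12,0,0,0],[0,0,-0.13,0,0,0],[0,0,-0.13,0,0,0]])

```text
clock: 23.2
tool_pos: [0.4487, 0.0015, 0.1404]
eef_rot: [-0.016, 1.0, -0.001, 0.0]
contact_force: [-0.7, -0.4, -4.1]
opening: 0.381
```

Run:
```python
from h import *
place((.4488,.0016,.0094),(-.016,1,-.001,0),(.4505,.002),1.9,(.6347,.1215))
```

```text
lift 0.1 shift [-0.1881  0.1139  0.0237] rot [-0.   0.  -0.8] tcp [0.633  0.1214 0.1164]
lift 0 shift [-0.1881  0.1142  0.1237] rot [-0.   0.  -0.8] tcp [0.633  0.1214 0.0164]
tcp [0.4487 0.0015 0.1404] q [ 0.26  0.7  -0.6   2.16  0.83  0.52  0.63] F [-0.7 -0.4 -4.1] t 23.2
```

Call:
carry_out(commands=[[-0.188,0.114,0.023,0,0,-0.8],[-0.188,0.114,0.023,0,0,-0.8],[-0.188,0.114,0.023,0,0,-0.8],[-0.188,0.114,0.023,0,0,-0.8],[-0.188,0.114,0.023,0,0,-0.8],[-0.188,0.114,0.023,0,0,-0.8],[-0.188,0.114,0.023,0,0,-0.8]])

```text
clock: 23.9
tool_pos: [0.6307, 0.1214, 0.1134]
eef_rot: [-0.024, 1.0, -0.003, -0.003]
contact_force: [0.1, -0.2, -4.2]
opening: 0.382
```

Run:
```python
from h import *
cv2.imwrite("pics/w11.png",r.snapshot("wrist")["img"])
place((.4484,.0017,.0094),(-.016,1,-.001,0),(.4505,.002),1.9,(.6347,.1215))
```

```text
lift 0.1 shift [-0.0022  0.0005 -0.0026] rot [-0.2 -0.3  0.1] tcp [0.6326 0.1214 0.1164]
lift 0 shift [-0.0027  0.0011  0.0974] rot [-0.2 -0.3  0.1] tcp [0.6326 0.1214 0.0164]
tcp [0.6304 0.1207 0.1138] q [ 0.07  0.94 -0.65  1.59  0.7   0.87  0.76] F [-0.6 -0.3 -3.4] t 23.95
```

View pics/w11.png

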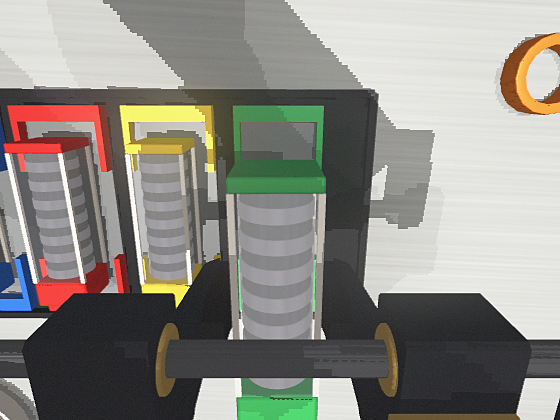

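Call:
carry_out(commands=[[-0.002,0.001,0.03,-0.2,-0.3,0],[-0.002,0.001,0.06,-0.2,-0.3,0],[-0.0027,0.001,0.08,-0.2,-0.3,0],[-0.0027,0.001,0.089,-0.2,-0.3,0],[-0.0027,0.001,0.094,-0.2,-0.3,0],[-0.0027,0.001,0.096,-0.2,-0.3,0],[-0.0027,0.001,0.096,-0.2,-0.3,0]])

```text
clock: 24.65
tool_pos: [0.6353, 0.1232, 0.0205]
eef_rot: [-0.024, 1.0, 0.001, 0.002]
contact_force: [0.1, 0.1, -3.7]
opening: 0.383
```

Run:
```python
from h import *
place((.4484,.0017,.0094),(-.016,1,-.001,0),(.4505,.002),1.9,(.6347,.1215))
```

```text
lift 0.1 shift [ 0.0024 -0.0016 -0.096 ] rot [0.2 0.3 0.1] tcp [0.6326 0.1214 0.1164]
lift 0 shift [ 0.0028 -0.0017  0.004 ] rot [0.2 0.3 0.1] tcp [0.6326 0.1214 0.0164]
tcp [0.6353 0.1232 0.0205] q [ 0.03  1.07 -0.57  1.61  0.81  0.71  0.68] F [ 0.1  0.1 -3.7] t 24.65
```

Call:
carry_out(commands=[[0.001,-0.0015,0.0015,0.2,0.3,0],[0.002,-0.0015,0.003,0.2,0.3,0],[0.002,-0.0015,0.004,0.2,0.3,0],[0.002,-0.0015,0.0045,0.2,0.3,0],[0.002,-0.0015,0.0045,0.2,0.3,0]])

```text
clock: 25.15
tool_pos: [0.633, 0.1212, 0.0165]
eef_rot: [-0.024, 1.0, -0.002, -0.001]
contact_force: [-2.5, -1.9, 4.5]
opening: 0.382
```

Call:
carry_out(commands=[[0,0,0,0,0,0],[0,0,0,0,0,0],[0,0,0,0,0,0]], fingers=112)

```text
clock: 25.45
tool_pos: [0.6332, 0.1216, 0.0154]
eef_rot: [-0.024, 1.0, -0.001, -0.001]
contact_force: [-0.3, -0.4, 0.3]
opening: 0.561
```

Call:
carry_out(commands=[[0,0,-0.02,0,0,0],[0,0,-0.06,0,0,0],[0,0,-0.11,0,0,0],[0,0,-0.16,0,0,0],[0,0,-0.2,0,0,0],[0,0,-0.2,0,0,0],[0,0,-0.2,0,0,0]])

```text
clock: 26.15
tool_pos: [0.6336, 0.1222, 0.2172]
eef_rot: [-0.024, 1.0, -0.001, 0.001]
contact_force: [-0.6, 0.6, -1.3]
opening: 0.566
```

Run:
```python
from h import *
p,K,E=wrist("green","w12")
t=r.snapshot("top"); cv2.imwrite("pics/top1.png",t["img"])
s=r.snapshot("scene"); a=cv2.resize(s["img"][150:310,170:360],None,fx=3,fy=3,interpolation=cv2.INTER_CUBIC); cv2.imwrite("pics/s1.png",a)
for c in ["full_blue","full_yellow","full_green","full_red","part_blue","part_red"]:
  for d in r.spot_point(s,c+"_center")[:2]: print(c,np.round(d["xyz"],3),round(d["p"],2))
print(r.get_state()["tool_pos"],r.get_state()["contact_force"])
```

```text
blob 1298 [277. 237.] W@34 [0.68   0.1231] [0.0415 0.0541] 3.2
blob 730 [287. 107.] W@34 [0.5791 0.1194] [0.0397 0.0518] 2.7
blob 262 [278. 127.] W@34 [0.5835 0.1177] [0.0068 0.0331] 2.7
blob 65 [248. 132.] W@34 [0.5895 0.0931] [0.0215 0.0026] 1.5
net [0.6334 0.1185 0.0246] 0.94
full_blue [ 0.356 -0.316  0.014] 0.69
full_blue [ 0.646 -0.095  0.027] 0.6
full_yellow [0.637 0.053 0.023] 0.57
full_green [0.637 0.119 0.027] 0.6
full_red [ 0.642 -0.021  0.028] 0.98
full_red [ 0.638 -0.272  0.014] 0.68
part_red [0.378 0.339 0.02 ] 0.78
[0.63304197 0.1219059  0.21464081] [-0.11241964  0.22976651 -0.04746501]
```

View pics/w12.png

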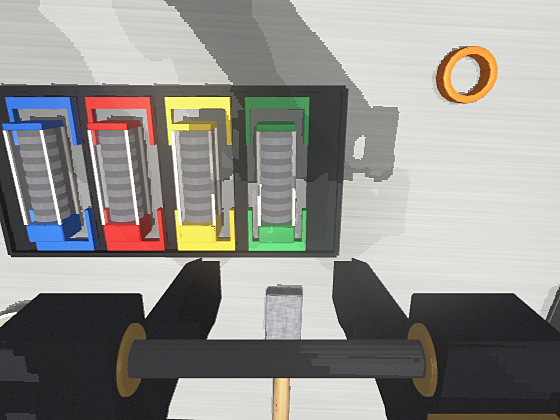

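View pics/s1.png

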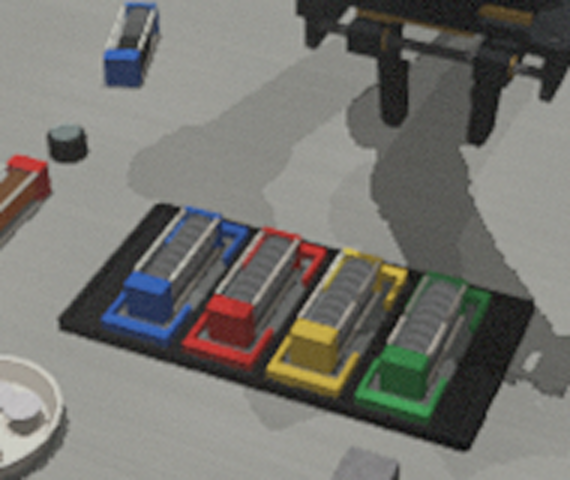

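All four tubes lie flat in their channels, and the part-filled tubes are where they started.

```bash
python3 -c "
from plant import r
print(r.finish_job())"
```

```text
the job is handed in; nothing more can be done
None
```

All four full tubes (yellow, blue, red and green) now lie flat in the tray channels that match their caps. I lowered each one to light contact (about 5–10 N) before letting go. The job was handed in at about 26 s with the gripper clear above the tray.

- **Final pictures:** The wrist and scene views show every tube between its own rails. The networks put the tube centres within about 4 mm of the seats, at 23–28 mm height (expected 24 mm).
- **Left alone:** The two part-filled tubes and the copper-filled red look-alike read within about 4 mm of where they started, which is network accuracy.
- **Blue grasp:** The arm stopped about 10 mm high and tilted about 1.5° when it picked up the blue tube. I kept that tilt through the placing, and the pictures show it lying flat like the others.
- **Disagreement:** In the last scene picture the network ranked the part-filled blue tube above the full one as "full_blue". The pictures show the full blue tube in the tray.

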